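Clip a counting chamber onto the microscope's lit base

ROBOT

A 6-joint arm with a two-finger parallel gripper is mounted at the origin on the work surface. World frame = base frame: x ahead of the robot, y to its left, z up, the work surface at z = 0. Lengths are in m, angles in rad, forces in N, time in s.
With the tool pointing down it reaches from about 0.25 to 0.775 m from the base axis. Payload 4 kg.
Tool frame: the origin (TCP) lies midway between the tips of the shut fingers; the grasp point (between the pads) lies 19 mm behind it; y points along the fingers, z is the direction in which the jaws open and shut, and the axes are right-handed (so a half turn about y gives the same grasp; the last joint's range is limited). The gripper opens to 94 mm and grips with 3 to 60 N. Pads are 16 mm wide; open, the fingers measure 119 mm over their backs; the gripper's body (75 mm by 177 mm) begins 78 mm behind the grasp point.
Start: joints at [1.161, 0.087, 1.371, -0, 1.684, -0.103], TCP at [0.166, 0.524, 0.206] pointing down, gripper open.
Joint ranges: [-3.1, 3.1], [-0.76, 2.03], [0.27, 2.55], [-1.08, 4.22], [0.17, 2.65], [-2.57, 2.57]. Speed limits (rad/s): [2.79, 2.79, 3.14, 3.14, 3.14, 3.14].

INTERFACE

Orientations are given as [roll, pitch, yaw] about the fixed x, y, z axes, in that order (R = Rz(yaw) Ry(pitch) Rx(roll)).
In Python, from bench import robot gives the robot as it stands.
- The arm moves only by the shell command python3 -m creep 'ROWS'. ROWS is JSON, a list of rows, each a list of 5 numbers: the shift along the tool's x, y, z scaled (see below), then the turn about the tool's y scaled (see below), then the gripper command: -1 is shut, 1 is fully open, values between are in proportion. A call has 1 to 20 rows; each row shifts and turns the commanded pose from where the row before left it, along the tool's axes as they then stand; what a row does not reach is not made up. The controller multiplies each number of a shift by 2.5 cm and each number of a turn by 0.12 rad. A row lasts 1/8 s, in which the tool goes at most 62.5 mm and 10.7 degrees, less where a joint would pass 70% of its speed; a pose out of reach is approached as far as the arm can. A call with a number of a shift or a turn outside -1 to 1 is refused whole. A call with a gripper value outside its range is refused whole. The fingers move at their own pace and stop on an object; the grip force is fixed at half the most. Time passes only in rows, so rows that do not move let the fingers close. It gives the time, the measured TCP pose, the force and the opening at its end, in the units of the state.
- robot.get_obs(): the state, without advancing time (a new reading comes with each control period).
- robot.snapshot(name): name is "scene" or "side" or "wrist"; returns a dict with "frame" (400x640x3 uint8, blue, green, red), "fx", "fy", "cx", "cy" (pixels), "dist" ([k1, k2, p1, p2, k3] as OpenCV has them; the pictures are not rectified), "world_from_camera" (4x4, takes a point from camera to world coordinates); the wrist camera has in their place "tool_from_camera" (4x4, takes a point from camera to tool coordinates, whose origin is the TCP and whose axes are the tool frame's). Camera axes: x right, y up, looking along -z (the intrinsics and any distortion apply to the point x, -y, -z); pixel columns grow to the right and rows downward; lengths in m; the calibration is good to about 2 mm. A picture is of the moment at which its call begins: read the wrist's pose just before it. There is no depth.
- robot.close_job(): hands the job in, once; it reports no verdict.
Trained networks look in the newest picture that a camera, given by its name, has taken for a name from the list of things; names that differ only in an ending like _2 or _b are one class to them, and where a whole thing is asked for, a point or a joint stands for the part that bears it (a point fixed in the world has none). Each returns a list of dicts, best first, with "p" (0 to 1); they miss things now and then, are a little off and sometimes report something else, mostly with a low value. They report only what shows in the picture. A call takes as long as a camera call. They do not tell look-alikes from the thing itself.
- robot.look_for(label, camera): "box" ([left, top, width, height] in pixels, round what is visible of it).
- robot.spot_point(label, camera): "centre" ([column, row] in pixels: a listed point, or the origin of a listed thing).
The state is a dict: "time": time; "joint_positions": joint angles; "qvel": joint speeds; "joint_torque": joint torques, N m; "tool_pos": TCP position; "ee_rot": TCP orientation; "wrist_force": force on the tool from outside, world axes, zero at the start; "wrist_torque": the same for the moment, N m; "width": finger opening in m.
Only numpy, scipy, OpenCV 4.12 (cv2) and the standard library are available. Lean on these libraries where they do the work, as an engineer would, in place of code of your own. Each camera call takes 0.05 s, during which the arm holds its last target. There are 200 camera calls.

TASK

Load the counting chamber onto the lit base of the stereo microscope: pull the stage clip up by its knurled head until its leaf is well clear, slide the chamber flat along the base under the leaf, clear end first with the blue end left outermost, until it sits fully home against both sides of the black corner stop, and only then press the clip head back down, just until the spring leaf bears lightly on the chamber and holds it. The chamber is glass, so feel your way and never ram it or press hard on it, and leave the tube rack, the bottle and the tip box where they stand.

Things in the scene. Friction and masses are not known exactly. Their poses are not given: they have to be found in the camera images.
- stage: Microscope stand: white metal base 300 x 200 mm, 40 mm high, fixed, with a round white light window in its top. Origin: on its underside below the middle of the window; x along the 300 mm (from -115 to +185 mm), z up. The loaded chamber's centre lies above this origin, its nose (+x) on the end stop, its +y side on the side rail of the corner stop. Nothing hangs above.
- stop_corner (a point): Inside corner of the black L-shaped corner stop on the base's top surface, at x = +38, y = +18 mm of the base. The stop is 6 mm high and 8 mm thick: the end stop's face runs from this corner 28 mm towards the base's -y, the side rail's face 30 mm towards its -x.
- pillar_foot (a point): Foot of the stand's steel pillar (25 mm thick, collar 40 mm, up to 340 mm above the bench) on the base's top, at x = +158, y = +70 mm of the base. The boom is swung aside from it, 82 degrees from the base's +x towards +y; the microscope head on it, about 130 mm wide, hangs 220 mm or more above the bench, 300 mm from the pillar.
- clip: Stage clip, fixed to the base: steel post with a knurled head and a spring leaf, in a brass bush 16 mm wide, 2 mm high. Origin on the post's axis at the base's top surface, at x = +20, y = -44 mm of the base; axes as the base's. It does not swivel. The post slides very stiffly: about 6 N moves it up or down, and it stays where it is left.
- clip_post (a joint): Height of the clip's post in m: 0 fully down (head's underside 13 mm, its top 27 mm above the base), 0.020 fully up at its stop. It starts at about 0.004, the leaf's tip then being too low for the chamber; from 0.0125 up the leaf clears it in every case.
- clip_head (a point): Centre of the top face of the clip's round steel head, 14 mm in diameter and 14 mm tall, by which the clip is pulled up and pressed down.
- leaf_root (a point): Where the clip's spring leaf (10 mm wide) leaves the post, 3 mm under the head. It slopes down along the base's +y to a rounded tip 44 mm out; an upturned toe ends at 54 mm. It was bent by hand: the free tip lies anything from 6 to 14 mm below the root, so feel for the chamber. The tip gives 1 mm per 2 N. Pressing with about 3.5 N (2 to 5 N) it holds well; over 8 N cracks glass.
- chamber: Counting chamber: flat loose glass block 76 x 36 x 8 mm, about 50 g, lying on the tile. Origin: centre of its underside; x along the 76 mm, z up. Clear bluish glass, silvery gridded field in the middle of the upper side; the last 14 mm at the -x end are blue. It stands up to about 30 N of pushing or pressing against the base and its stop.
- chamber_nose (a point): Middle of the clear (+x) end of the chamber, on its underside.
- tile: White ceramic tile 150 x 130 mm, 6 mm thick, fixed to the bench, on which the chamber lies. Origin: centre of its underside.
- tube_rack: Blue tube rack 120 x 70 mm with yellow-capped tubes, 102 mm high, loose; origin: centre of its underside. To be left alone.
- reagent: Reagent bottle with blue cap, 70 mm in diameter, 150 mm high, loose; origin: centre of its underside. To be left alone.
- tip_box: Pink pipette-tip box 120 x 85 mm, 68 mm high, loose; origin: centre of its underside. To be left alone.
Not all that is in view belongs to the job. Of the things like the chamber, leave any that is brown or yellow; of the rest the larger one is meant.

How it is judged:
By the outcome, as a careful person would: the job done as asked, in the order asked, and still so for the second after the job is handed in, with the robot touching nothing.
It also fails if it takes over 72 s, if anything falls off the work surface, if the arm or the gripper's body presses on something with over 40 N, if the wrist force passes 120 N, or if a joint passes its speed limit or range.

## Working session

There is one attempt and no reset: what is moved stays moved. The work goes in short steps, Python scripts to look and compute and a shell command to move; the robot and the scene stay as the last step left them, time stands still between calls to the robot, and variables do not carry over. Pictures are saved under pics/ and viewed, on a budget of 10 in all, crops included, one or two more only if the job needs it, and the job is handed in when it is done.

```bash
ls; mkdir -p pics; cat > h.py <<'E'
import numpy as np, cv2
from scipy.spatial.transform import Rotation as R
from bench import robot
def K(s): return np.array([[s['fx'],0,s['cx']],[0,s['fy'],s['cy']],[0,0,1]]),np.array(s['dist'],float)
def wfc(s,obs):
    if 'world_from_camera' in s: return np.array(s['world_from_camera'])
    T=np.eye(4);T[:3,:3]=R.from_euler('xyz',obs['ee_rot']).as_matrix();T[:3,3]=obs['tool_pos']
    return T@np.array(s['tool_from_camera'])
def snap(n):
    o=robot.get_obs();s=robot.snapshot(n);s['W']=wfc(s,o);return s
def ray(s,px):
    k,d=K(s);u=cv2.undistortPoints(np.array([[px]],float),k,d)[0,0]
    return s['W'][:3,3],s['W'][:3,:3]@np.array([u[0],-u[1],-1])
def onz(s,px,z):
    c,r=ray(s,px);return c+r*(z-c[2])/r[2]
def proj(s,P):
    P=np.atleast_2d(P);Wi=np.linalg.inv(s['W']);c=P@Wi[:3,:3].T+Wi[:3,3]
    k,d=K(s);c=c*[1,-1,-1];return cv2.projectPoints(c,np.zeros(3),np.zeros(3),k,d)[0][:,0]
E
python3 - <<'E'
from h import *
o=robot.get_obs();print(o['tool_pos'],o['ee_rot'],o['width'],o['time'])
for n in('scene','side'):
    s=snap(n);cv2.imwrite(f'pics/{n}0.png',s['frame']);print(n,np.round(s['W'][:3,3],3))
    for l,z in (('stage',0),('stop_corner',.04),('pillar_foot',.04),('clip',.04),('clip_head',.071),('leaf_root',.054),('chamber',.006),('chamber_nose',.006),('tile',0),('tube_rack',0),('reagent',0),('tip_box',0)):
        for r in robot.spot_point(l,n)[:3]:
            print(l,np.round(r['p'],2),np.round(r['centre']),np.round(onz(s,r['centre'],z),3))
E
```

```text
pics
[0.16586735 0.52381659 0.20431477] [-1.57298471e+00  2.32387189e-04 -3.06752084e-01] 0.09395203451575039 0.0
scene [1.265 0.228 0.595]
stage 0.38 [136. 218.] [ 0.68  -0.403  0.   ]
stop_corner 0.73 [312. 214.] [0.585 0.036 0.04 ]
stop_corner 0.5 [286. 209.] [ 0.585 -0.033  0.04 ]
pillar_foot 0.8 [328. 253.] [0.704 0.105 0.04 ]
pillar_foot 0.75 [291. 194.] [ 0.518 -0.042  0.04 ]
clip 0.6 [288. 211.] [ 0.589 -0.025  0.04 ]
clip_head 0.54 [286. 198.] [ 0.579 -0.033  0.071]
leaf_root 0.41 [418. 219.] [0.548 0.284 0.054]
chamber 0.82 [485. 246.] [0.542 0.446 0.006]
chamber 0.68 [401. 184.] [0.329 0.233 0.006]
chamber 0.59 [418. 217.] [0.473 0.289 0.006]
chamber_nose 0.71 [413. 224.] [0.508 0.278 0.006]
chamber_nose 0.68 [480. 251.] [0.56  0.435 0.006]
chamber_nose 0.58 [400. 242.] [0.585 0.254 0.006]
tile 0.66 [418. 218.] [0.472 0.289 0.   ]
tube_rack 0.72 [217. 183.] [ 0.475 -0.288  0.   ]
tube_rack 0.6 [308. 215.] [0.543 0.011 0.   ]
reagent 0.72 [141. 220.] [ 0.682 -0.387  0.   ]
tip_box 0.78 [180. 228.] [ 0.682 -0.277  0.   ]
side [-0.262  0.802  1.106]
stop_corner 0.71 [295. 198.] [0.591 0.033 0.04 ]
pillar_foot 0.91 [257. 191.] [0.697 0.101 0.04 ]
pillar_foot 0.71 [298. 199.] [0.579 0.029 0.04 ]
chamber 0.6 [203. 290.] [0.516 0.444 0.006]
chamber 0.54 [309. 293.] [0.313 0.238 0.006]
chamber_nose 0.71 [197. 279.] [0.56  0.434 0.006]
tile 0.72 [258. 276.] [0.455 0.298 0.   ]
tube_rack 0.81 [389. 176.] [ 0.482 -0.311  0.   ]
tube_rack 0.37 [298. 198.] [ 0.616 -0.004  0.   ]
tip_box 0.56 [349. 154.] [ 0.661 -0.299  0.   ]
```

```bash
python3 - <<'E'
import cv2
a=cv2.imread('pics/scene0.png');b=cv2.imread('pics/side0.png')
cv2.imwrite('pics/s1.png',cv2.resize(a[130:330,230:550],(800,500),interpolation=2))
cv2.imwrite('pics/s2.png',cv2.resize(b[130:330,130:450],(800,500),interpolation=2))
E
```

```text
(no output)
```

View pics/s1.png

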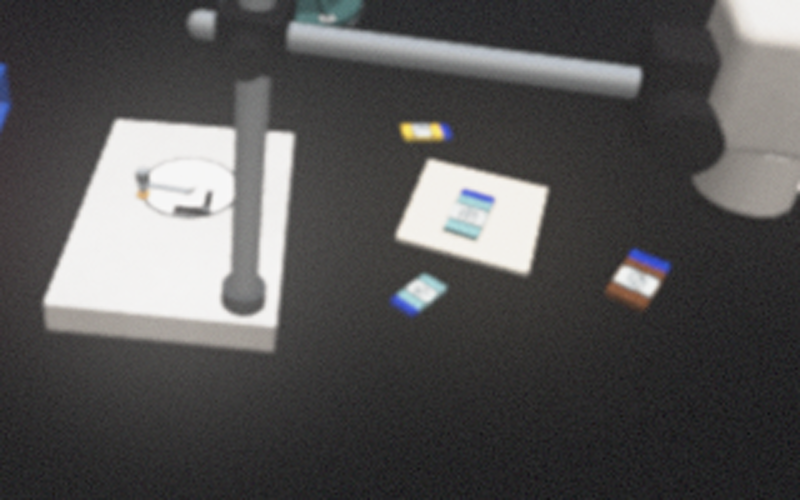

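View pics/s2.png

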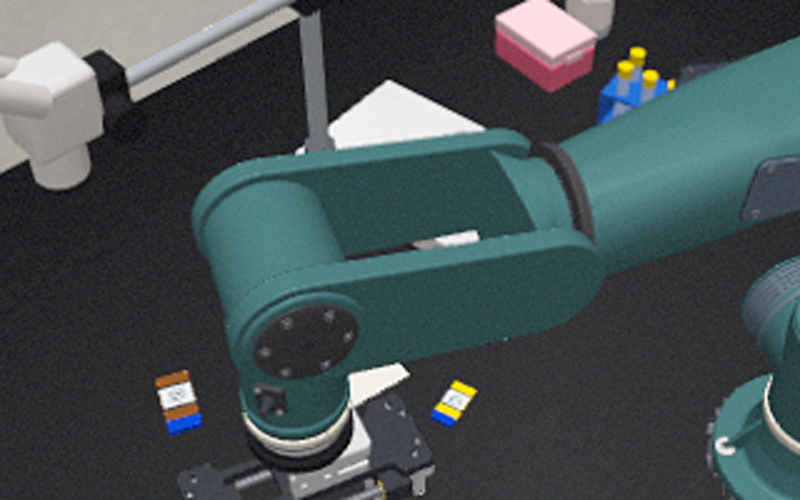

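Candidates for the chamber, in full "scene" pixels:
- (418,215): clear-blue, on the tile, larger.
- (398,247): clear-blue, on the bench, smaller.
- (485,241): brown.
- (400,183): yellow.

I choose the one on the tile at (418,215). Its blue end points towards the robot. The base yaw comes out at about 8° from the corner and pillar foot. Next I move to a viewpoint for a close crop.

```bash
python3 -m creep '[[0,-0.8,0,-0.93,1],[0,-0.8,0,-0.93,1],[0,-0.8,0,-0.93,1],[0,-0.8,0,-0.93,1],[0.77,0,-1,0,1],[0.77,0,-1,0,1],[0.77,0,-1,0,1],[0.77,0,-1,0,1],[0.77,0,-1,0,1],[0.77,0,-1,0,1],[0.77,0,-1,0,1],[0.77,0,-1,0,1],[0.77,0,-1,0,1],[0.77,0,-1,0,1],[0.77,0,-1,0,1],[0.77,0,-1,0,1],[0,0,0,0,1]]'
python3 - <<'E'
from h import *
o=robot.get_obs();print(o['tool_pos'],o['ee_rot'],o['time'])
s=snap('wrist');cv2.imwrite('pics/w1.png',s['frame']);print(s['W'].round(3),s['fx'])
for l,z in (('chamber',.006),('chamber_nose',.006),('tile',0),('stop_corner',.04),('clip',.04),('clip_head',.071)):
    for r in robot.spot_point(l,'wrist')[:3]: print(l,np.round(r['p'],2),np.round(r['centre']),np.round(onz(s,r['centre'],z),4))
E
```

```text
time: 3.42
tool_pos: [0.4376, 0.2582, 0.2851]
ee_rot: [-1.571, 0.001, 0.136]
wrist_force: [0.4, -0.3, 0.2]
width: 0.0941
[0.43759704 0.25815669 0.28512098] [-1.57105073e+00  5.42411140e-04  1.36332882e-01] 3.425
[[-0.136 -0.954 -0.269  0.361]
 [ 0.991 -0.131 -0.035  0.247]
 [-0.001 -0.271  0.963  0.464]
 [ 0.     0.     0.     1.   ]] 287.29355539466127
chamber 0.91 [300. 256.] [0.5949 0.2503 0.006 ]
chamber 0.77 [308.  84.] [0.3144 0.2274 0.006 ]
chamber 0.7 [330. 192.] [0.4739 0.2844 0.006 ]
chamber_nose 0.91 [306. 245.] [0.5732 0.2588 0.006 ]
chamber_nose 0.83 [292.  86.] [0.3193 0.2049 0.006 ]
chamber_nose 0.81 [407. 250.] [0.5584 0.4336 0.006 ]
tile 0.94 [334. 181.] [0.4568 0.289  0.    ]
stop_corner 0.56 [164. 244.] [0.5872 0.0292 0.04  ]
clip_head 0.84 [115. 241.] [ 0.5761 -0.0282  0.071 ]
```

View pics/w1.png

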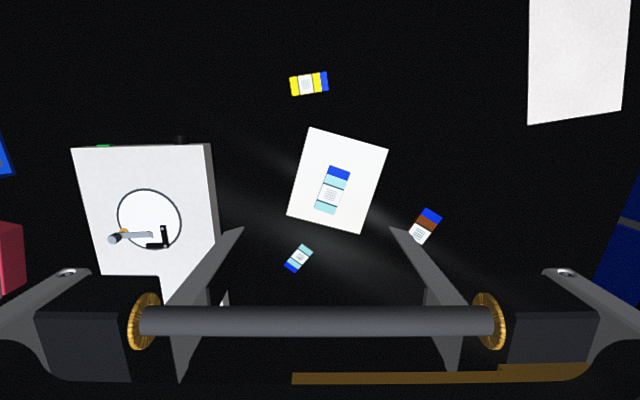

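```bash
cat >> h.py <<'E'
from scipy.optimize import minimize
def boxpts(p,dx,dy,z0,z1):
    c,s_=np.cos(p[2]),np.sin(p[2]);out=[]
    for z in(z0,z1):
        for a,b in((-1,-1),(1,-1),(1,1),(-1,1)):
            out.append([p[0]+c*a*dx-s_*b*dy,p[1]+s_*a*dx+c*b*dy,z])
    return np.array(out)
def fitbox(s,mask,p0,dx,dy,z0,z1,f=8):
    # mask and off: full-size uint8 mask
    m=cv2.resize(mask,None,fx=4,fy=4,interpolation=cv2.INTER_LINEAR)>127
    def cost(q):
        p=np.array([q[0]/1000,q[1]/1000,q[2]/100]);u=(proj(s,boxpts(p,dx,dy,z0,z1))+.5)*4-.5
        h=cv2.convexHull(np.round(u*16).astype(np.int32));im=np.zeros(m.shape,np.uint8);cv2.fillConvexPoly(im,h,1,shift=4)
        return (im.astype(bool)^m).sum()/m.sum()
    q=np.array([p0[0]*1000,p0[1]*1000,p0[2]*100],float)
    for k in(4,2):
        r=minimize(cost,q,method='Nelder-Mead',options=dict(initial_simplex=np.vstack([q]+[q+k*np.eye(3)[i]*(1,1,3)[i] for i in range(3)]),xatol=.02,fatol=1e-5));q=r.x
    return np.array([q[0]/1000,q[1]/1000,q[2]/100]),r.fun
E
python3 - <<'E'
from h import *
s=snap('wrist');f=s['frame'].astype(int)
m=((f.max(2)-f.min(2)>22)).astype(np.uint8)*255
roi=np.zeros_like(m);roi[155:222,305:358]=255;m&=roi
m=cv2.morphologyEx(m,cv2.MORPH_CLOSE,np.ones((19,19)))
p,c=fitbox(s,m,(.474,.284,-.3),.038,.018,.006,.014);print(p.round(4),c)
im=cv2.resize(s['frame'][140:240,270:400],None,fx=5,fy=5,interpolation=2)
u=((proj(s,boxpts(p,.038,.018,.006,.014))-[270,140]+.5)*5).astype(int)
mm=cv2.resize(m[140:240,270:400],None,fx=5,fy=5);cs=cv2.findContours((mm>127).astype(np.uint8),0,1)[0];cv2.drawContours(im,cs,-1,(0,255,0),1)
cv2.polylines(im,[u[4:]],1,(0,0,255),1);cv2.imwrite('pics/c1.png',im)
E
```

```text
[ 0.4694  0.2862 -0.2074] 0.11629726205997393
```

View pics/c1.png

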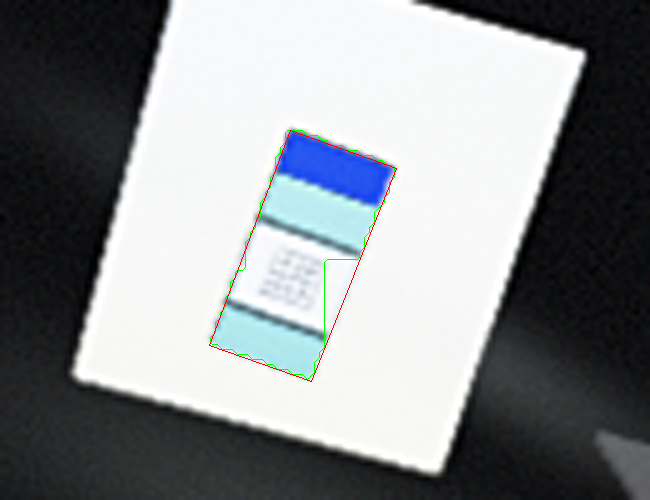

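The crop shows the clear-blue block of 76 x 36 mm on the tile. Its blue end is at crop (340,168), towards the robot, and the red model outline fits. It is at about (0.469, 0.286) with yaw -0.21. Next I look at the stage.

```bash
python3 -m creep '[[0.08,0.31,-1,0,1],[0.08,0.31,-1,0,1],[0.08,0.31,-1,0,1],[0.08,0.31,-1,0,1],[0.08,0.31,-1,0,1],[0.08,0.31,-1,0,1],[0.08,0.31,-1,0,1],[0.08,0.31,-1,0,1],[0.08,0.31,-1,0,1],[0.08,0.31,-1,0,1],[0.08,0.31,-1,0,1],[0,0,0,0,1]]'
python3 - <<'E'
from h import *
o=robot.get_obs();print(o['tool_pos'],o['ee_rot'],o['time'])
s=snap('wrist');cv2.imwrite('pics/w2.png',s['frame']);np.save('w2W.npy',s['W'])
for l,z in (('stop_corner',.04),('clip',.04),('clip_head',.071),('leaf_root',.054),('stage',0)):
    for r in robot.spot_point(l,'wrist')[:3]: print(l,np.round(r['p'],2),np.round(r['centre']),np.round(onz(s,r['centre'],z),4))
im=cv2.resize(s['frame'][60:280,140:460],None,fx=2.5,fy=2.5,interpolation=2);cv2.imwrite('pics/c2.png',im)
E
```

```text
time: 5.32
tool_pos: [0.4963, -0.0106, 0.1994]
ee_rot: [-1.57, 0.002, 0.138]
wrist_force: [0.2, -0.1, -0.3]
width: 0.0941
[ 0.49632515 -0.01055959  0.19938236] [-1.57025973  0.00168234  0.13770766] 5.325
stop_corner 0.58 [336. 257.] [0.5877 0.028  0.04  ]
clip 0.85 [288. 240.] [ 0.5725 -0.0365  0.04  ]
clip_head 0.66 [290. 252.] [ 0.5733 -0.0318  0.071 ]
leaf_root 0.93 [290. 246.] [ 0.5744 -0.0328  0.054 ]
stage 0.92 [323. 216.] [0.5484 0.005  0.    ]
```

View pics/c2.png

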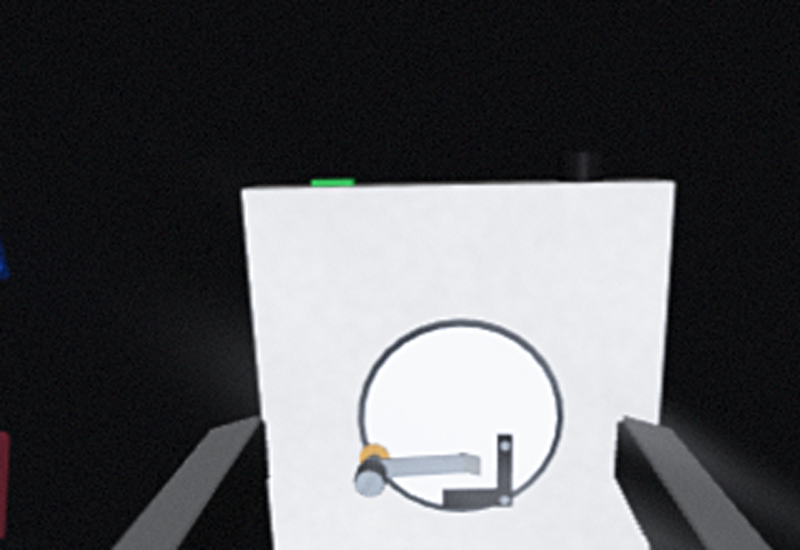

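```bash
python3 - <<'E'
from h import *
s=robot.snapshot('wrist');s['W']=np.load('w2W.npy')
g=lambda c,z:onz(s,[c[0]/2.5+140-.3,c[1]/2.5+60-.3],z)
for n,c,z in(('fl',(243,188),.04),('fr',(673,182),.04),('win',(461,416),.04),('corner',(498,490),.046),('head',(370,484),.071),('l2',(262,410),.04),('r2',(663,400),.04)): print(n,g(c,z).round(4))
a,b=g((243,188),.04),g((673,182),.04);d=b-a;y=np.arctan2(-d[0],d[1]);print('yaw',y,np.linalg.norm(d))
e=lambda P,q,y=y:np.array(P)[:2]-np.array([[np.cos(y),-np.sin(y)],[np.sin(y),np.cos(y)]])@np.array(q)
print('origin est: mid',e((a+b)/2,(-.115,0)),'corner',e(g((498,490),.046),(.038,.018)),'head',e(g((370,484),.071),(.02,-.044)))
E
```

```text
fl [ 0.4503 -0.11    0.04  ]
fr [0.4204 0.0861 0.04  ]
win [0.5476 0.0059 0.04  ]
corner [0.5825 0.0299 0.046 ]
head [ 0.5755 -0.0341  0.071 ]
l2 [ 0.5581 -0.0935  0.04  ]
r2 [0.5253 0.1048 0.04  ]
yaw 0.1514566641658594 0.19835940229383645
origin est: mid [0.54902962 0.00538031] corner [0.5476667  0.00634645] head [0.54904248 0.00642332]
```

```bash
python3 -m creep '[[0,0,0,-0.125,0],[0.74,0,-0.36,0,-0.15],[0.74,0.8,-0.36,0,-0.15],[0.74,1,-0.36,0,-0.15],[0.74,1,-0.36,0,-0.15],[0,0.8,0,0,-0.15],[0,0,0,0,-0.15],[0,0,0,0,-0.15]]'
python3 - <<'E'
from h import *
o=robot.get_obs();print(o['tool_pos'],o['ee_rot'],o['time'],o['width'])
s=snap('wrist');cv2.imwrite('pics/w3.png',s['frame'])
print(proj(s,[[.575,-.0345,.071],o['tool_pos']]))
cv2.imwrite('pics/c3.png',cv2.resize(s['frame'][180:400,180:460],None,fx=2.5,fy=2.5,interpolation=2))
E
```

```text
time: 6.68
tool_pos: [0.5757, -0.0339, 0.1113]
ee_rot: [-1.571, -0.001, 0.155]
wrist_force: [-0.5, 0.2, -0.1]
width: 0.0402
[ 0.57574801 -0.03394222  0.11125096] [-1.57114676e+00 -1.38850097e-03  1.55036095e-01] 6.675 0.040153916348808355
[[316.51206553 216.87387387]
 [317.1499245  238.00721114]]
```

View pics/c3.png

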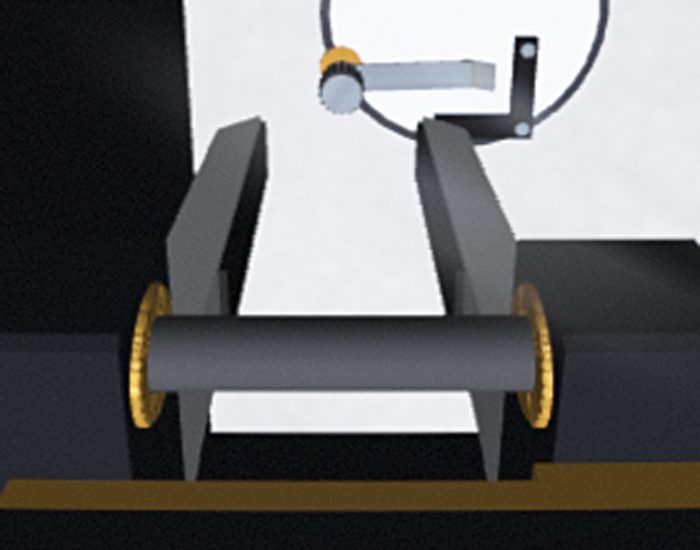

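The head top is at crop (342,94), i.e. full (316.8,217.6), and my estimate projects to (316.5,216.9), so they agree. I lower around the head and close.

```bash
python3 -m creep '[[0,0.7,0,0,-0.15],[0,0.7,0,0,-0.15],[0,0.5,0,0,-0.15],[0,0.12,0,0,-0.15],[0,0,0,0,-1],[0,0,0,0,-1],[0,0,0,0,-1],[0,0,0,0,-1],[0,0,0,0,-1],[0,0,0,0,-1]]'
```

```text
time: 7.98
tool_pos: [0.5758, -0.034, 0.0604]
ee_rot: [-1.571, -0.001, 0.155]
wrist_force: [-0.8, 0.7, 3.6]
width: 0.0131
```

```bash
python3 -m creep '[[0,-0.12,0,0,-1],[0,-0.12,0,0,-1],[0,-0.12,0,0,-1],[0,-0.12,0,0,-1],[0,-0.12,0,0,-1],[0,0,0,0,-1]]'
```

```text
time: 8.72
tool_pos: [0.5757, -0.034, 0.0745]
ee_rot: [-1.571, -0.001, 0.155]
wrist_force: [4.4, -0.1, -4.2]
width: 0.0127
```

```bash
python3 - <<'E'
from h import *
o=robot.get_obs();print(o['tool_pos'],o['wrist_force'],o['width'])
E
```

```text
[ 0.57568493 -0.03399474  0.07453756] [ 4.43039628 -0.09405617 -4.2036922 ] 0.012656155923591974
```

```bash
python3 -m creep '[[0,0,0,0,-0.15],[0,0,0,0,-0.15],[0,0,0,0,-0.15],[0,0,0,0,-0.15],[0,-1,0,0,-0.15],[0,-1,0,0,-0.15],[0,-0.6,0,0,-0.15],[0,0,0,0,-0.15]]'
python3 - <<'E'
from h import *
o=robot.get_obs();print(o['tool_pos'],o['wrist_force'])
s=snap('wrist')
print(proj(s,[[.575,-.0345,z] for z in(.071,.081,.085,.087)]))
im=s['frame'].copy()
cv2.imwrite('pics/c4.png',cv2.resize(im[140:280,230:430],None,fx=4,fy=4,interpolation=2))
for l in('clip_head','leaf_root'): print(robot.spot_point(l,'wrist')[:1])
E
```

```text
time: 9.72
tool_pos: [0.5761, -0.0342, 0.1412]
ee_rot: [-1.572, -0.003, 0.155]
wrist_force: [-0.2, -0.4, 0.4]
width: 0.0398
[ 0.57609856 -0.03416889  0.14116224] [-0.16882287 -0.38098314  0.38477275]
[[316.85832636 205.43417133]
 [316.86453287 208.83527607]
 [316.86714934 210.26988148]
 [316.86848805 211.00407173]]
[{'centre': [316.9, 211.4], 'p': 0.76}]
[{'centre': [318.3, 206.9], 'p': 0.59}]
```

View pics/c4.png

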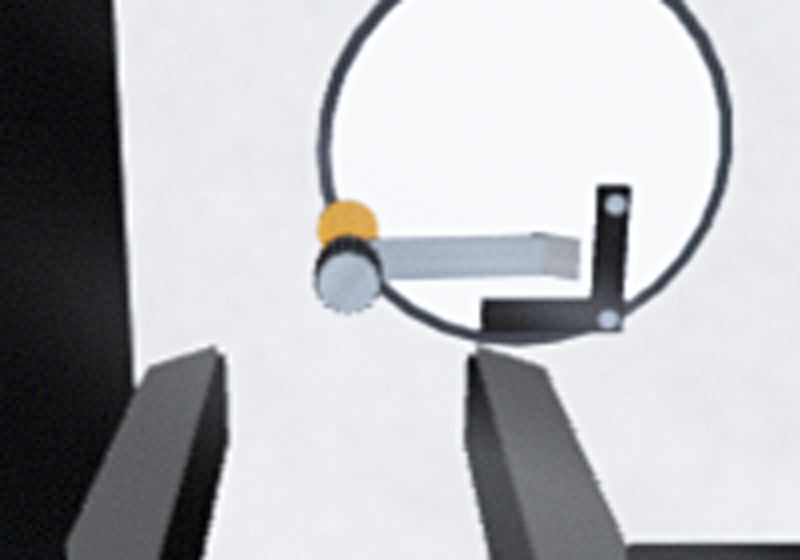

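```bash
python3 - <<'E'
from h import *
s=snap('wrist')
P=[onz(s,[c[0]/4+230-.4,c[1]/4+140-.4],.046) for c in((593,297),(597,187),(482,299))]
print(np.round(P,4)); a=P[0]-P[1];b=P[2]-P[0];print(np.arctan2(a[1],a[0]),np.arctan2(b[0],-b[1]))
y=.153;print(P[0][:2]-np.array([[np.cos(y),-np.sin(y)],[np.sin(y),np.cos(y)]])@[.038,.018])
E
python3 -m creep '[[-0.23,0,0.975,0,0.28],[-0.23,0,0.975,0,0.28],[-0.23,0,0.975,0,0.28],[-0.23,0,0.975,0,0.28],[-0.23,0,0.975,0,0.28],[-0.23,0,0.975,0,0.28],[-0.23,0,0.975,0,0.28],[-0.23,0,0.975,0,0.28],[-0.23,0,0.975,0,0.28],[-0.23,0,0.975,0,0.28],[-0.23,0,0.975,0,0.28],[-0.23,0,0.975,0,0.28],[-0.23,0,0.975,0,0.28],[-0.23,0,0.975,0,0.28],[0,0,0,1,0.28],[0,0,0,1,0.28],[0,0,0,1,0.28],[0,0,0,0,0.28]]'
python3 - <<'E'
from h import *
o=robot.get_obs();print(o['tool_pos'],o['ee_rot'],o['time'])
s=snap('wrist');f=s['frame'].astype(int)
q=boxpts((.469,.286,-.207),.048,.028,.014,.014);u=proj(s,q[4:])
roi=np.zeros(f.shape[:2],np.uint8);cv2.fillConvexPoly(roi,np.round(u).astype(np.int32),255)
m=((f.max(2)-f.min(2)>22)|(f.mean(2)<200)).astype(np.uint8)*255&roi
cs=cv2.findContours(m,0,2)[0];m[:]=0;h=cv2.convexHull(np.vstack([c for c in cs if cv2.contourArea(c)>60]));cv2.fillConvexPoly(m,h,255)
p,c=fitbox(s,m,(.469,.286,-.207),.038,.018,.006,.014);print(p.round(4),c)
im=s['frame'].copy();cv2.polylines(im,[h],1,(0,255,0),1)
u=proj(s,boxpts(p,.038,.018,.006,.014)).round().astype(int);cv2.polylines(im,[u[4:]],1,(0,0,255),1)
cv2.imwrite('pics/c5.png',cv2.resize(im[120:320,200:440],None,fx=3,fy=3))
E
```

```text
[[0.5792 0.0283 0.046 ]
 [0.5515 0.0233 0.046 ]
 [0.5839 0.001  0.046 ]]
0.17783297875423582 0.17307325389375638
[0.5443564  0.00470327]
time: 12.18
tool_pos: [0.4427, 0.2905, 0.1387]
ee_rot: [-1.572, 0.001, -0.204]
wrist_force: [0.9, 0.1, -0.8]
width: 0.0602
[0.44273076 0.29050242 0.13868501] [-1.57197479e+00  1.49757302e-03 -2.03943965e-01] 12.175
[ 0.4695  0.2864 -0.2145] 0.016165676336945125
```

View pics/c5.png

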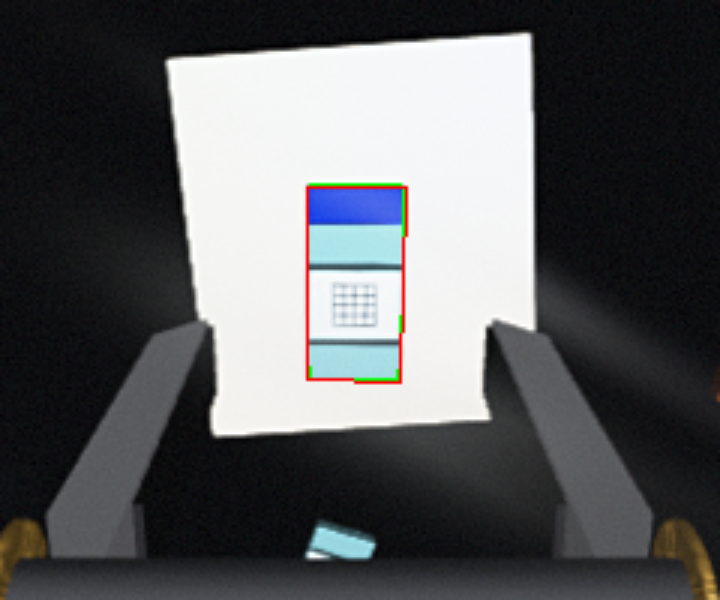

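The block sits at (0.4695, 0.2864) with yaw -0.21, and the outline fits within about 1 px. I descend and grip its blue half.

```bash
python3 -m creep '[[0.12,1,0.07,0.06,0.28],[0,1,0,0,0.28],[0,1,0,0,0.28],[0,1,0,0,0.28],[0,0.6,0,0,0.28],[0,0.4,0,0,0.28],[0,0.2,0,0,0.28],[0,0,0,0,0.28]]'
```

```text
time: 13.22
tool_pos: [0.4467, 0.292, 0.01]
ee_rot: [-1.57, -0.0, -0.212]
wrist_force: [-1.1, 0.5, -0.4]
width: 0.0603
```

```bash
python3 -m creep '[[0,0.07,0,0,0.28],[0,0,0,0,-0.3],[0,0,0,0,-1],[0,0,0,0,-1],[0,0,0,0,-1],[0,0,0,0,-1],[0,0,0,0,-1]]'
```

```text
time: 14.1
tool_pos: [0.4467, 0.2919, 0.0082]
ee_rot: [-1.57, -0.0, -0.213]
wrist_force: [0.7, -0.3, 1.9]
width: 0.0359
```

```bash
python3 -m creep '[[0,-0.4,0,0,-1],[0,-1,0,0,-1],[0,-1,0,-0.77,-1],[0,-1,0,-0.77,-1],[0,-0.2,0,-0.77,-1],[0,0,0,-0.77,-1],[-0.043,0,-1,0,-1],[-0.043,0,-1,0,-1],[-0.043,0,-1,0,-1],[-0.043,0,-1,0,-1],[-0.043,0,-1,0,-1],[-0.043,0,-1,0,-1],[-0.043,0,-1,0,-1],[-0.043,0,-1,0,-1],[-0.043,0,-1,0,-1],[-0.043,0,-1,0,-1],[-0.043,0,-1,0,-1],[-0.043,0,-1,0,-1],[0,0,0,0,-1]]'
python3 - <<'E'
from h import *
o=robot.get_obs();print(o['tool_pos'],o['ee_rot'],o['wrist_force'],o['width'])
s=snap('wrist');im=s['frame'].copy()
O=np.array([.548,.006]);y=.157;Rm=np.array([[np.cos(y),-np.sin(y)],[np.sin(y),np.cos(y)]])
B=lambda a,b,z:np.r_[O+Rm@[a,b],z]
th=np.linspace(0,6.28,60)
for P in([B(-.115,-.1,.04),B(-.115,.1,.04)],[B(-.115,.1,.04),B(.185,.1,.04)],[B(-.115,-.1,.04),B(.185,-.1,.04)],[B(.038,-.01,.046),B(.038,.018,.046),B(.008,.018,.046)],boxpts((*B(0,0,0)[:2],y),.038,.018,.048,.048)[[0,1,2,3,0]]):
    cv2.polylines(im,[(proj(s,P)*16).astype(np.int32)],0,(0,0,255),1,cv2.LINE_AA,4)
cv2.imwrite('pics/c6.png',cv2.resize(im[100:340,160:480],None,fx=2.5,fy=2.5,interpolation=2))
E
```

```text
time: 16.48
tool_pos: [0.4808, -0.0076, 0.0984]
ee_rot: [-1.571, -0.0, 0.154]
wrist_force: [-0.5, -0.2, -0.1]
width: 0.0355
[ 0.48084684 -0.00761071  0.09836904] [-1.57083061e+00 -4.08046191e-04  1.54333304e-01] [-0.5141673  -0.1947355  -0.10829532] 0.03545988040273033
```

View pics/c6.png

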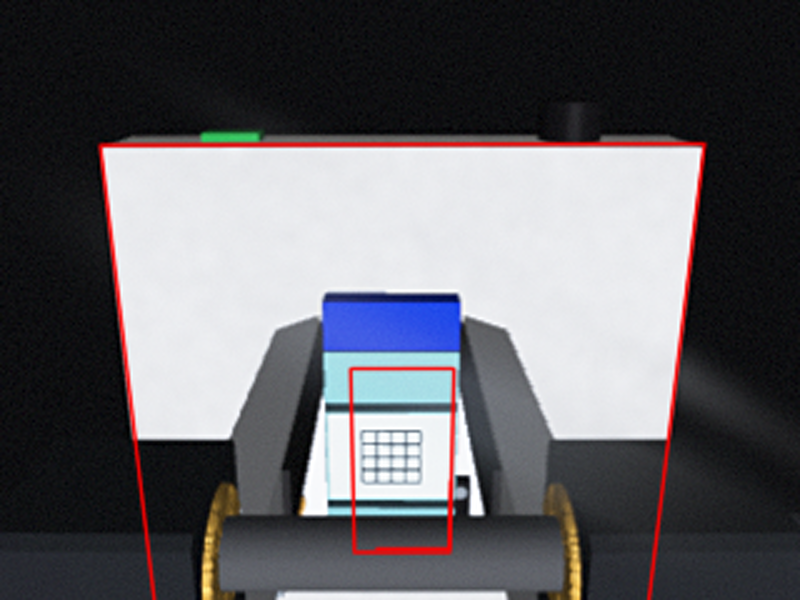

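The overlaid base model matches its edges and the block is held square. I lower it to the base and feel for contact.

```bash
python3 -m creep '[[0,0.8,0,-0.02,-1],[0,0.8,0,0,-1],[0,0.4,0,0,-1],[0,0.15,0,0,-1],[0,0,0,0,-1]]'; python3 -m creep '[[0,0.03,0,0,-1],[0,0,0,0,-1]]'
```

```text
time: 17.15
tool_pos: [0.4809, -0.0062, 0.0446]
ee_rot: [-1.571, -0.0, 0.16]
wrist_force: [-1.0, -0.6, -0.3]
width: 0.0352
time: 17.4
tool_pos: [0.4811, -0.0065, 0.044]
ee_rot: [-1.571, -0.001, 0.159]
wrist_force: [0.3, 0.1, 0.6]
width: 0.0356
```

```bash
python3 -m creep '[[0,0.04,0,0,-1],[0,0,0,0,-1]]'; python3 -m creep '[[0,0.03,0,0,-1],[0,0,0,0,-1]]';python3 -m creep '[[0,0.03,0,0,-1],[0,0,0,0,-1]]'
```

```text
time: 17.65
tool_pos: [0.4807, -0.0065, 0.0425]
ee_rot: [-1.571, -0.0, 0.159]
wrist_force: [-0.5, 0.0, 0.2]
width: 0.0353
time: 17.9
tool_pos: [0.4808, -0.0065, 0.0422]
ee_rot: [-1.571, -0.0, 0.159]
wrist_force: [-1.8, -0.9, 3.5]
width: 0.0354
time: 18.15
tool_pos: [0.4808, -0.0065, 0.0421]
ee_rot: [-1.571, -0.0, 0.159]
wrist_force: [-3.0, 0.0, 7.0]
width: 0.0354
```

```bash
python3 -m creep '[[0.2,-0.02,0,0,-1],[0.2,0,0,0,-1],[0.2,0,0,0,-1],[0.2,0,0,0,-1],[0,0,0,0,-1]]'; python3 -m creep '[[0.2,0,0,0,-1],[0.2,0,0,0,-1],[0.2,0,0,0,-1],[0.1,0,0,0,-1],[0,0,0,0,-1]]'
```

```text
time: 18.77
tool_pos: [0.5006, -0.0035, 0.0421]
ee_rot: [-1.571, 0.0, 0.159]
wrist_force: [-3.7, -0.3, 5.3]
width: 0.0356
time: 19.4
tool_pos: [0.5175, -0.0008, 0.0422]
ee_rot: [-1.571, 0.001, 0.159]
wrist_force: [-3.8, -1.0, 6.4]
width: 0.0351
```

```bash
python3 -m creep '[[0.06,-0.03,0,0,-1],[0.06,0,0,0,-1],[0.06,0,0,0,-1],[0,0,0,0,-1]]'; python3 -m creep '[[0.04,0,0,0,-1],[0.04,0,0,0,-1],[0,0,0,0,-1]]'
```

```text
time: 19.9
tool_pos: [0.5224, 0.0002, 0.0422]
ee_rot: [-1.571, -0.0, 0.159]
wrist_force: [-2.1, -0.8, 2.4]
width: 0.0355
time: 20.27
tool_pos: [0.5243, 0.0006, 0.0422]
ee_rot: [-1.571, -0.0, 0.159]
wrist_force: [-1.6, -0.5, 2.5]
width: 0.0355
```

```bash
for i in 1 2 3; do python3 -c "
from bench import robot;o=robot.get_obs();print(o['wrist_force'])"; break; done;  python3 -m creep '[[0.03,0,0,0,-1],[0,0,0,0,-1]]'
```

```text
[-1.58727445 -0.47383413  2.5309093 ]
time: 20.52
tool_pos: [0.525, 0.0007, 0.0422]
ee_rot: [-1.571, -0.0, 0.159]
wrist_force: [-1.4, -0.8, 2.6]
width: 0.0354
```

```bash
python3 -m creep '[[0.03,0,0,0,-1],[0,0,0,0,-1]]';python3 -m creep '[[0.03,0,0,0,-1],[0,0,0,0,-1]]'
```

```text
time: 20.78
tool_pos: [0.5257, 0.0008, 0.0422]
ee_rot: [-1.571, -0.0, 0.159]
wrist_force: [-2.0, -0.1, 1.3]
width: 0.0353
time: 21.02
tool_pos: [0.5262, 0.0009, 0.0422]
ee_rot: [-1.571, 0.0, 0.159]
wrist_force: [-3.2, -1.3, 2.8]
width: 0.0354
```

```bash
python3 -m creep '[[0.03,0,0,0,-1],[0,0,0,0,-1]]';python3 -m creep '[[0.03,0,0,0,-1],[0,0,0,0,-1]]'
```

```text
time: 21.28
tool_pos: [0.5262, 0.0009, 0.0422]
ee_rot: [-1.571, 0.002, 0.159]
wrist_force: [-4.6, -0.7, 5.1]
width: 0.0353
time: 21.52
tool_pos: [0.5263, 0.0009, 0.0422]
ee_rot: [-1.571, 0.004, 0.159]
wrist_force: [-6.0, -1.2, 5.4]
width: 0.0354
```

The end stop is felt: the position is steady while the force climbs. I ease off and feel for the side rail in +y.

```bash
python3 -m creep '[[-0.05,0,0.04,0,-1],[0,0,0.03,0,-1],[0,0,0,0,-1]]';python3 -m creep '[[0,0,0.03,0,-1],[0,0,0,0,-1]]';python3 -m creep '[[0,0,0.03,0,-1],[0,0,0,0,-1]]'
```

```text
time: 21.9
tool_pos: [0.5262, 0.0012, 0.0423]
ee_rot: [-1.574, 0.001, 0.159]
wrist_force: [-3.7, -4.3, 2.7]
width: 0.0357
time: 22.15
tool_pos: [0.5261, 0.0015, 0.0422]
ee_rot: [-1.574, 0.001, 0.159]
wrist_force: [-3.4, -5.1, 3.4]
width: 0.0354
time: 22.4
tool_pos: [0.526, 0.0023, 0.0422]
ee_rot: [-1.574, 0.001, 0.159]
wrist_force: [-4.0, -5.9, 2.4]
width: 0.0355
```

```bash
python3 -m creep '[[0,0,0.03,0,-1],[0,0,0,0,-1]]';python3 -m creep '[[0,0,0.03,0,-1],[0,0,0,0,-1]]';python3 -m creep '[[0,0,0.03,0,-1],[0,0,0,0,-1]]'
```

```text
time: 22.65
tool_pos: [0.5259, 0.003, 0.0422]
ee_rot: [-1.574, 0.001, 0.159]
wrist_force: [-4.2, -5.9, 3.4]
width: 0.0359
time: 22.9
tool_pos: [0.5259, 0.003, 0.0423]
ee_rot: [-1.576, 0.001, 0.158]
wrist_force: [-2.6, -7.3, 2.7]
width: 0.0352
time: 23.15
tool_pos: [0.5259, 0.0031, 0.0423]
ee_rot: [-1.577, 0.001, 0.158]
wrist_force: [-3.3, -9.3, 3.0]
width: 0.0355
```

```bash
python3 -m creep '[[0,0,0,0,0.1],[0,0,0,0,0.1],[0,0,0,0,0.1],[0,-0.3,0,0,0.1],[0,-1,0,0,0.1],[-1,-1,0,0,0.1],[-1,-0.3,0,0,0.1],[0,0,0,0,0.1]]'
python3 - <<'E'
from h import *
o=robot.get_obs();print(o['tool_pos'],o['ee_rot'],o['wrist_force'],o['width'])
s=snap('wrist');im=s['frame'].copy()
O=np.array([.548,.006]);y=.157
np.save('w7W.npy',s['W']);cv2.imwrite('pics/w7.png',im)
print(proj(s,boxpts((*O,y),.038,.018,.048,.048)[:4]))
cv2.imwrite('pics/c7.png',cv2.resize(im[170:320,240:440],None,fx=4,fy=4,interpolation=2))
E
```

```text
time: 24.15
tool_pos: [0.4765, -0.0015, 0.1088]
ee_rot: [-1.571, -0.003, 0.159]
wrist_force: [-1.1, 0.5, -1.0]
width: 0.0519
[ 0.47652342 -0.00154302  0.10879425] [-1.57138671 -0.00329101  0.15923276] [-1.10718241  0.53807874 -0.96056376] 0.05187424436347331
[[293.01600804 245.0951952 ]
 [294.64013331 315.73317863]
 [331.20578867 315.84640095]
 [332.63908547 245.20256465]]
```

View pics/c7.png

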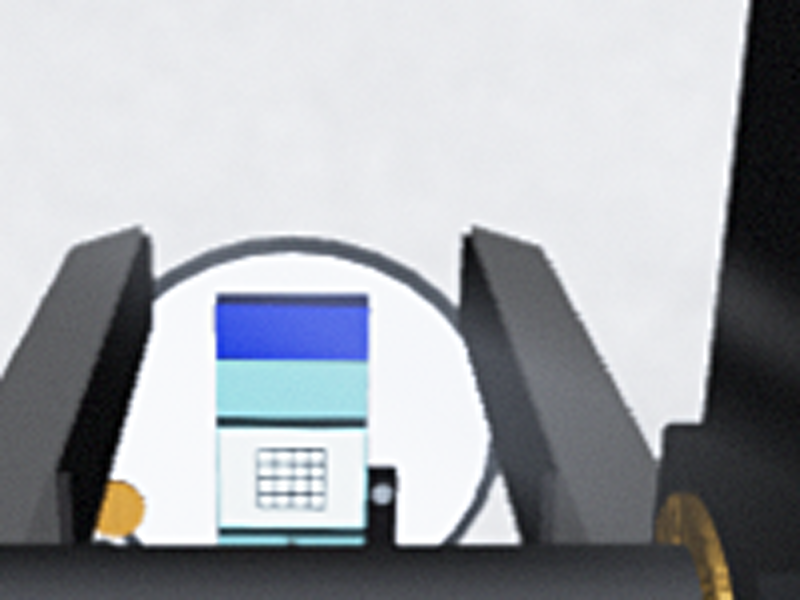

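The chamber lies flush along the rail (rail at crop (382,505), chamber edge at column 367) with its blue end outermost. Next, a gentle push on the tail with the fingers shut, to square it on the end stop.

```bash
python3 -m creep '[[0.2,0.6,-0.1,0,-1],[0.2,1,0,0,-1],[0,0.7,0,0,-1],[0,0.25,0,0,-1],[0,0,0,0,-1],[0.15,0,0,0,-1],[0.15,0,0,0,-1],[0,0,0,0,-1]]';python3 -m creep '[[0.1,0,0,0,-1],[0.1,0,0,0,-1],[0,0,0,0,-1]]'
```

```text
time: 25.2
tool_pos: [0.4948, -0.0013, 0.0441]
ee_rot: [-1.571, -0.001, 0.16]
wrist_force: [0.5, 0.5, 0.2]
width: 0.0004
time: 25.58
tool_pos: [0.4991, -0.0005, 0.0435]
ee_rot: [-1.571, -0.0, 0.159]
wrist_force: [0.0, -0.1, -0.3]
width: 0.0005
```

```bash
python3 -m creep '[[0.08,0,0,0,-1],[0,0,0,0,-1]]';python3 -m creep '[[0.08,0,0,0,-1],[0,0,0,0,-1]]';python3 -m creep '[[0.06,0,0,0,-1],[0,0,0,0,-1]]'
```

```text
time: 25.82
tool_pos: [0.5008, -0.0002, 0.0434]
ee_rot: [-1.571, 0.001, 0.159]
wrist_force: [-0.7, -0.1, 0.1]
width: 0.0004
time: 26.08
tool_pos: [0.501, -0.0002, 0.0433]
ee_rot: [-1.571, 0.005, 0.159]
wrist_force: [-5.9, -1.0, 5.2]
width: 0.0003
time: 26.32
tool_pos: [0.5011, -0.0002, 0.0433]
ee_rot: [-1.571, 0.008, 0.159]
wrist_force: [-9.4, -2.0, 5.9]
width: 0.0004
```

```bash
python3 -m creep '[[-0.4,0,0,0,-1],[0,-1,0,0,-1],[0,-1,0,0,-1],[0,-0.8,0,0,-1],[0.755,0,-0.453,0,-1],[0.755,0,-0.453,0,-1],[0.755,0,-0.453,0,-1],[0.755,0,-0.453,0,-1],[0,0,0,0,-1],[0,0,0,0,-1]]'
```

```text
time: 27.58
tool_pos: [0.5758, -0.0336, 0.1133]
ee_rot: [-1.57, 0.0, 0.159]
wrist_force: [0.1, -0.9, -0.4]
width: 0.0002
```

```bash
python3 -m creep '[[0,0.5,0,0,-1],[0,0.4,0,0,-1],[0,0,0,0,-1]]';python3 -m creep '[[0,0.1,0,0,-1],[0,0,0,0,-1]]';python3 -m creep '[[0,0.06,0,0,-1],[0,0,0,0,-1]]';python3 -m creep '[[0,0.06,0,0,-1],[0,0,0,0,-1]]';
```

```text
time: 27.95
tool_pos: [0.5749, -0.0336, 0.0891]
ee_rot: [-1.57, 0.003, 0.16]
wrist_force: [-1.0, -0.3, 0.3]
width: 0.0003
time: 28.2
tool_pos: [0.5763, -0.0339, 0.0886]
ee_rot: [-1.571, -0.0, 0.159]
wrist_force: [-0.1, -0.4, 0.4]
width: 0.0004
time: 28.45
tool_pos: [0.5763, -0.0339, 0.087]
ee_rot: [-1.571, -0.0, 0.159]
wrist_force: [-0.1, -0.2, -0.5]
width: 0.0004
time: 28.7
tool_pos: [0.5763, -0.034, 0.0855]
ee_rot: [-1.571, -0.0, 0.159]
wrist_force: [-0.2, -0.4, -0.1]
width: 0.0005
```

```bash
python3 -m creep '[[0,0.06,0,0,-1],[0,0,0,0,-1]]';python3 -m creep '[[0,0.06,0,0,-1],[0,0,0,0,-1]]';python3 -m creep '[[0,0.04,0,0,-1],[0,0,0,0,-1]]';python3 -m creep '[[0,0.04,0,0,-1],[0,0,0,0,-1]]'
```

```text
time: 28.95
tool_pos: [0.5764, -0.034, 0.0849]
ee_rot: [-1.571, -0.001, 0.159]
wrist_force: [-1.9, -0.3, 4.7]
width: 0.0005
time: 29.2
tool_pos: [0.5764, -0.034, 0.0833]
ee_rot: [-1.571, -0.001, 0.159]
wrist_force: [-2.7, -0.9, 5.5]
width: 0.0005
time: 29.45
tool_pos: [0.5764, -0.0339, 0.0823]
ee_rot: [-1.571, -0.001, 0.159]
wrist_force: [-1.7, -0.0, 4.7]
width: 0.0004
time: 29.7
tool_pos: [0.5764, -0.034, 0.0813]
ee_rot: [-1.571, -0.001, 0.159]
wrist_force: [-2.3, -0.4, 4.7]
width: 0.0006
```

```bash
for i in 1; do python3 -m creep '[[0,0.04,0,0,-1],[0,0,0,0,-1]]';python3 -m creep '[[0,0.04,0,0,-1],[0,0,0,0,-1]]';python3 -m creep '[[0,0.03,0,0,-1],[0,0,0,0,-1]]'; python3 -m creep '[[0,0.03,0,0,-1],[0,0,0,0,-1]]'; done | egrep 'pos|force'
```

```text
tool_pos: [0.5764, -0.034, 0.0803]
wrist_force: [-2.1, -0.0, 5.3]
tool_pos: [0.5764, -0.034, 0.0793]
wrist_force: [-2.0, 0.2, 5.4]
tool_pos: [0.5764, -0.034, 0.0786]
wrist_force: [-2.0, 0.8, 5.5]
tool_pos: [0.5764, -0.034, 0.0778]
wrist_force: [-1.5, -0.5, 6.2]
```

```bash
(python3 -m creep '[[0,0.02,0,0,-1],[0,0,0,0,-1]]';python3 -m creep '[[0,0.02,0,0,-1],[0,0,0,0,-1]]') | egrep 'pos|force'
```

```text
tool_pos: [0.5764, -0.034, 0.0773]
wrist_force: [-2.7, 0.6, 5.4]
tool_pos: [0.5764, -0.034, 0.0769]
wrist_force: [-2.0, 0.4, 4.1]
```

```bash
(python3 -m creep '[[0,0.03,0,0,-1],[0,0,0,0,-1]]';python3 -m creep '[[0,0.03,0,0,-1],[0,0,0,0,-1]]') | egrep 'pos|force'
```

```text
tool_pos: [0.5764, -0.034, 0.0761]
wrist_force: [-1.7, 0.1, 4.7]
tool_pos: [0.5764, -0.034, 0.0753]
wrist_force: [-1.9, -0.3, 5.3]
```

```bash
(python3 -m creep '[[0,0.02,0,0,-1],[0,0,0,0,-1]]';python3 -m creep '[[0,0.02,0,0,-1],[0,0,0,0,-1]]') | egrep 'pos|force'
```

```text
tool_pos: [0.5764, -0.034, 0.0749]
wrist_force: [-2.4, 0.1, 5.8]
tool_pos: [0.5764, -0.034, 0.0744]
wrist_force: [-2.4, 1.5, 5.9]
```

```bash
(python3 -m creep '[[0,0.02,0,0,-1],[0,0,0,0,-1]]';python3 -m creep '[[0,0,0,0,-1]]';python3 -m creep '[[0,0.02,0,0,-1],[0,0,0,0,-1]]';python3 -m creep '[[0,0,0,0,-1]]') | egrep 'pos|force'
```

```text
tool_pos: [0.5764, -0.034, 0.0739]
wrist_force: [-1.8, 0.4, 5.2]
tool_pos: [0.5764, -0.034, 0.0738]
wrist_force: [-1.8, 1.2, 4.7]
tool_pos: [0.5764, -0.034, 0.0733]
wrist_force: [-1.5, 0.8, 4.1]
tool_pos: [0.5764, -0.034, 0.0733]
wrist_force: [-1.3, -0.9, 5.8]
```

```bash
(python3 -m creep '[[0,0.03,0,0,-1],[0,0,0,0,-1]]';python3 -m creep '[[0,0,0,0,-1]]';python3 -m creep '[[0,0.02,0,0,-1],[0,0,0,0,-1]]';python3 -m creep '[[0,0,0,0,-1]]') | egrep 'pos|force'
```

```text
tool_pos: [0.5764, -0.034, 0.0725]
wrist_force: [-1.7, -0.3, 4.9]
tool_pos: [0.5764, -0.034, 0.0726]
wrist_force: [-2.1, 1.2, 4.8]
tool_pos: [0.5764, -0.034, 0.0721]
wrist_force: [-1.8, 0.7, 6.4]
tool_pos: [0.5764, -0.034, 0.0721]
wrist_force: [-1.5, 0.8, 6.0]
```

```bash
(python3 -m creep '[[0,0.02,0,0,-1],[0,0,0,0,-1]]';python3 -m creep '[[0,0,0,0,-1]]';python3 -m creep '[[0,0.02,0,0,-1],[0,0,0,0,-1]]';python3 -m creep '[[0,0,0,0,-1]]') | egrep 'pos|force'
```

```text
tool_pos: [0.5764, -0.034, 0.0717]
wrist_force: [-2.4, 0.3, 6.4]
tool_pos: [0.5764, -0.034, 0.0717]
wrist_force: [-2.5, -0.5, 5.8]
tool_pos: [0.5764, -0.034, 0.0714]
wrist_force: [-2.2, -0.4, 6.4]
tool_pos: [0.5765, -0.034, 0.0714]
wrist_force: [-2.3, -0.1, 6.2]
```

```bash
(python3 -m creep '[[0,0.02,0,0,-1],[0,0,0,0,-1]]';python3 -m creep '[[0,0,0,0,-1]]';python3 -m creep '[[0,0.02,0,0,-1],[0,0,0,0,-1]]';python3 -m creep '[[0,0,0,0,-1]]';python3 -m creep '[[0,0,0,0,-1]]') | egrep 'pos|force'
```

```text
tool_pos: [0.5764, -0.034, 0.0711]
wrist_force: [-2.3, -0.5, 7.6]
tool_pos: [0.5765, -0.034, 0.0711]
wrist_force: [-2.5, 0.0, 6.4]
tool_pos: [0.5765, -0.034, 0.0707]
wrist_force: [-3.1, 1.1, 7.2]
tool_pos: [0.5765, -0.034, 0.0707]
wrist_force: [-2.6, -0.2, 8.0]
tool_pos: [0.5764, -0.0341, 0.0707]
wrist_force: [-3.7, 0.6, 6.7]
```

```bash
(python3 -m creep '[[0,0.02,0,0,-1],[0,0,0,0,-1]]';python3 -m creep '[[0,0,0,0,-1]]';python3 -m creep '[[0,0,0,0,-1]]';python3 -m creep '[[0,0,0,0,-1]]';python3 -m creep '[[0,0,0,0,-1]]') | egrep 'pos|force'
```

```text
tool_pos: [0.5765, -0.0341, 0.0704]
wrist_force: [-3.4, 0.4, 8.6]
tool_pos: [0.5765, -0.0341, 0.0704]
wrist_force: [-2.1, 0.5, 9.0]
tool_pos: [0.5765, -0.0341, 0.0704]
wrist_force: [-2.4, -0.2, 8.1]
tool_pos: [0.5765, -0.0341, 0.0704]
wrist_force: [-3.1, 0.5, 8.6]
tool_pos: [0.5765, -0.0341, 0.0704]
wrist_force: [-3.8, -0.4, 7.6]
```

The mean force is 8.4 N against about 5 N while sliding freely, so the leaf presses with about 3.4 N. I retract and check.

```bash
python3 -m creep '[[0,-0.4,0,0,-1],[0,-1,0,0,-1],[0,-1,0,0,-1],[-1,-1,0.5,0,-1],[-1,-1,0.5,0,-1],[-1,0,0.5,0,-1],[-1,0,0,0,-1],[0,0,0,0,-1]]'
python3 - <<'E'
from h import *
s=snap('wrist');im=s['frame'].copy()
O=np.array([.548,.006]);y=.157
print(proj(s,boxpts((*O,y),.038,.018,.048,.048)[:4]))
for l in('chamber','chamber_nose','clip_head'):
    z=dict(chamber=.04,chamber_nose=.04,clip_head=.070)[l]
    for r in robot.spot_point(l,'wrist')[:1]: print(l,r,onz(s,r['centre'],z))
cv2.imwrite('pics/c8.png',cv2.resize(im[150:290,240:420],None,fx=4,fy=4,interpolation=2))
E
```

```text
time: 37.08
tool_pos: [0.471, -0.0128, 0.179]
ee_rot: [-1.571, -0.001, 0.159]
wrist_force: [0.2, 0.7, 0.4]
width: 0.0006
[[306.79769604 224.89714265]
 [307.24140268 283.02045976]
 [336.64082372 283.08511642]
 [338.09814512 224.96717551]]
chamber {'centre': [627.7, 262.8], 'p': 0.95} [0.50359182 0.39108051 0.04      ]
chamber_nose {'centre': [494.4, 285.4], 'p': 0.96} [0.56004736 0.23014809 0.04      ]
clip_head {'centre': [287.3, 272.9], 'p': 0.5} [ 0.56531342 -0.03132708  0.07      ]
```

View pics/c8.png

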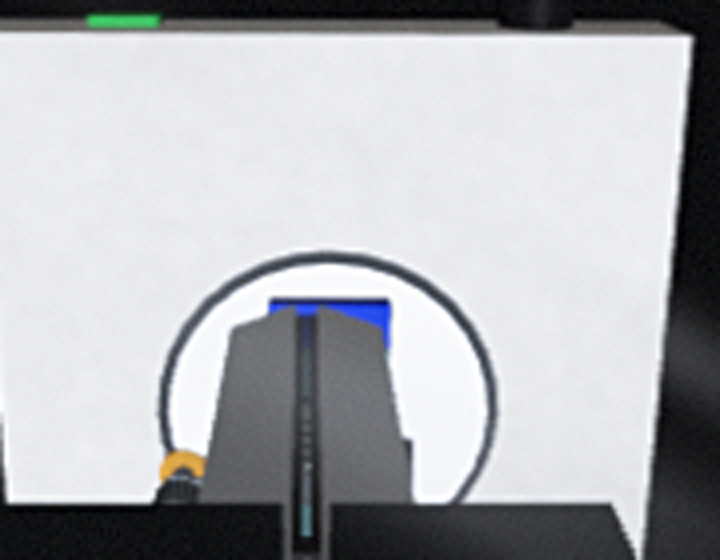

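The shut fingers hide the nose. I open them and back off for one full view, which will be the tenth picture.

```bash
python3 -m creep '[[-1,-1,0,0,1],[-1,-1,0,0,1],[-1,-0.5,0,0,1],[0,0,0,0,1],[0,0,0,0,1],[0,0,0,0,1]]'
python3 - <<'E'
from h import *
s=snap('wrist');im=s['frame'].copy()
O=np.array([.548,.006]);y=.157
u=proj(s,boxpts((*O,y),.038,.018,.048,.048)[:4]);print(u)
c=u.mean(0).astype(int);x0,y0=max(c[0]-70,0),max(c[1]-55,0);print(x0,y0)
cv2.imwrite('pics/c9.png',cv2.resize(im[y0:y0+100,x0:x0+140],None,fx=5.5,fy=5.5,interpolation=2))
E
```

```text
time: 38.02
tool_pos: [0.3979, -0.0246, 0.24]
ee_rot: [-1.57, 0.002, 0.16]
wrist_force: [0.5, 0.3, -0.4]
width: 0.057
[[308.5237842  258.61411027]
 [308.77555767 304.42706807]
 [332.77665808 304.47404354]
 [333.7821163  258.66861516]]
250 226
```

View pics/c9.png

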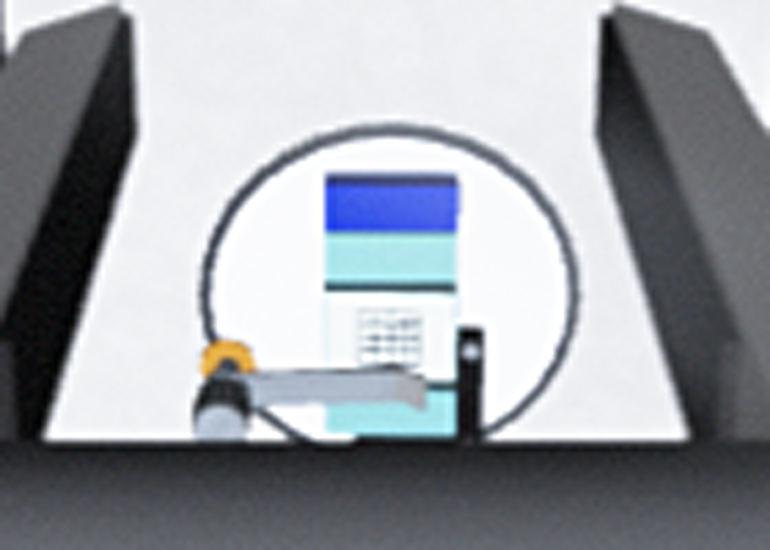

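The chamber lies square on the window with its edge along the rail (crop column 458). The nose reaches the end stop's dark line at (400,437), the leaf crosses the chamber and its tip rests near (410,390). Nothing touches the robot, so I hand in.

```bash
python3 -c "
from bench import robot
print(robot.close_job(), robot.get_obs()['time'])"
```

```text
the job is handed in; nothing more can be done
the job is handed in; nothing more can be done
```

The counting chamber is loaded on the lit base and the job is handed in at about 38 s of the 72 s allowed.

- **Clip up:** I raised the clip by its head to a post height of about 18 mm, checked in the picture.
- **Chamber in:** I slid the clear-blue chamber from the tile flat along the base under the leaf, clear end first. Both sides of the corner stop were felt: the position held still while the force rose to about 6 N at the end stop and 9 N at the side rail. A light push on the tail, up to about 9 N, barely moved it.
- **Clip down:** I pressed the head down until the force rose from about 5 N (sliding freely) to about 8.4 N. That puts roughly 3.4 N of leaf force on the glass. Readings scattered by about 0.7 N, so this is only an average.

**Last checks:** the final picture shows the chamber square against the rail, blue end outermost, with the leaf bearing on it. The nose on the end stop is only just in view above the gripper, so that contact rests mainly on the force readings. On that picture the network's chamber points fell on other objects, so I did not use them. I did not look again at the rack, bottle and tip box at the end, but the arm never went near them.

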